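Seat a notched heating block on a keyed heater

TASK

Lift the aluminium heating block out of its cork ring by its handle and lower it into the heater's sprung seat, turning it lightly under gentle pressure until the seat's three pins slip into the block's notches and it drops fully home, flush on the seat. Never press or twist it against the heater with more than 25 N, do not knock the beaker, bottle or jar, and let go at the end.

Things in the scene. Friction and masses are not known exactly. Their poses are not given: they have to be found in the camera images.
- block: Aluminium heating block, 0.28 to 0.45 kg, upright. Origin: centre of its underside, z up. Round barrel 48 mm diameter from z = 0 to 20 mm (45 over the lowest 3), flange 72 mm diameter from z = 20 to 32, grey plate handle above. At the start it hangs by its flange in the cork ring, barrel down, underside 5 mm above the bench.
- handle (a point): On the block's axis, 58 mm above its underside: where to pinch the handle, an upright plate from z = 32 to 77 mm of the block, 44 mm long (along the block's x) and 12 mm thick (along y). Axes are the block's.
- notch (a point): The first of three notches in the block's flange: at 31 mm radius on the block's +x side, at the flange's underside. Notches are open slots 11 mm wide, from 25 mm radius out to the rim, through the full thickness, unequally spaced at 0 (+x), 100 and 215 degrees counter-clockwise from above: the block fits in one orientation only.
- cork: Fixed cork ring on the bench that holds the block at the start: outer diameter 92, bore 58, height 25 mm. Origin: centre of its underside.
- heater: White bench heater, fixed, 150 x 160 x 70 mm high; control panel with two black knobs on its -x side. Origin: centre of its underside, z up. The seat, a dark steel ring of 80 mm diameter with three pins, stands in the middle of its top.
- well (a point): Centre of the seat ring's bore at the ring's flat top, 100 mm above the bench; axes are the heater's. Bore 51 mm diameter, deep enough for the block's barrel. The ring floats on springs: it stays up under 5 N, then yields 1 mm down per further 1.5 N, bottoms after 6 mm (14 N), and comes back up when freed.
- pins (a point): Level of the pin tops, on the seat's axis, 109 mm above the bench. Three domed bright pins, 7 mm diameter, 9 mm tall, on a 31 mm radius, spaced as the notches (0, 100, 215 degrees). The seat is clamped at an unknown turn that is not measured (these axes are the heater's): the 0 degree pin is within 0.65 rad either way of the heater's +x. It cannot be turned.
- home (a point): Where the block's origin lies when fully home, flange flush on the ring: on the seat's axis, 80 mm above the bench. Out of line, the flange rides on the pin tops, 9 mm higher, the barrel already guided in the bore. When notches and pins line up within about 0.06 rad the block can drop that 9 mm and then no longer turns.
- beaker: Bystander: glass beaker, 68 mm diameter, 90 mm high, loose. Origin: centre of its underside.
- bottle: Bystander: amber glass bottle, 64 mm diameter, 130 mm high, loose. Origin: centre of its underside.
- jar: Bystander: white jar, 70 mm diameter, 75 mm high, loose. Origin: centre of its underside.
Things that resemble listed ones, but are neither listed nor needed, are in the scene too. Several things have the shape of the heater; the one meant has the colours described above.

How it is judged:
By the outcome, as a careful person would: the job done as asked, in the order asked, and still so for the second after the job is handed in, with the robot touching nothing.
It also fails if it takes over 58 s, if anything falls off the work surface, if the arm or the gripper's body presses on something with over 40 N, if the wrist force passes 120 N, or if a joint passes its speed limit or range.

ROBOT

A 7-joint arm with a two-finger parallel gripper is mounted at the origin on the work surface. World frame = base frame: x ahead of the robot, y to its left, z up, the work surface at z = 0. Lengths are in mm, angles in rad, forces in N, time in s.
With the tool pointing down it reaches from about 400 to 850 mm from the base axis. Payload 4.5 kg.
Tool frame: the origin (TCP) lies at the very end of the fingers, on their centre line; the grasp point (between the pads) lies 19 mm behind it; z points along the fingers, y is the direction in which the jaws open and shut (so a half turn about z gives the same grasp; the last joint's range is limited). The gripper opens to 85 mm and grips with 20 to 120 N. Pads are 22 mm wide; open, the fingers measure 114 mm over their backs; the gripper's body (76 mm by 85 mm) begins 54 mm behind the grasp point. The pads swing forward as they close: fully open they stand 13 mm farther back than shut.
Start: joints at [1.204, 0.689, -0.195, 1.565, 0.157, 0.902, -0.215], TCP at [243.878, -575.481, 231.317] pointing down, gripper open.
Joint ranges: [-3.01, 3.01], [-0.46, 2.08], [-1.47, 1.51], [0.13, 2.56], [-1, 4.14], [0.04, 2.09], [-2.66, 2.66]. Speed limits (rad/s): [2.57, 2.57, 3.14, 3.14, 3.14, 3.14, 3.14].

INTERFACE

Orientations are given as a 3x3 rotation matrix whose columns are the frame's x, y, z axes.
In Python, from plant import bot gives the robot as it stands.
- The arm moves only by the tool drive_tool, never from a script. Its argument "series" is a list of rows, each a list of 3 entries, a list of its own where there are three numbers: the shift along the tool's x, y, z in mm, then the turn, a rotation vector about the tool's x, y, z in degrees, then the opening, from 0 (shut) to 1 (fully open). A call has exactly 10 rows; each row shifts and turns the commanded pose from where the row before left it, along the tool's axes as they then stand; what a row does not reach is not made up. A row lasts 1/8 s, in which the tool goes at most 62.5 mm and 10.7 degrees, less where a joint would pass 70% of its speed; a pose out of reach is approached as far as the arm can. A call is refused whole if a number of a shift passes 62.5 or a number of a turn 10.7, either way. A call with a gripper value outside its range is refused whole. The fingers move at their own pace and stop on an object; "grip_force" is the grip in N (left out, the last holds). Time passes only in rows, so rows that do not move let the fingers close, or fill a call up. It gives the time, the measured TCP pose, the force and the opening at its end, in the units of the state.
- bot.get_obs(): the state, without advancing time (a new reading comes with each control period).
- bot.grab_frame(name): name is "side" or "top"; returns the picture (384x512x3 uint8, red, green, blue); there is no depth.
- bot.camera_info(name): a dict with "intrinsics" (3x3 intrinsics, pixels), "view" (4x4, takes a point from world to camera coordinates). Camera axes: x right, y down, z forward; pixel columns grow to the right and rows downward; lengths in mm; the calibration is good to about 2 mm. A picture is of the moment at which its call begins. camera_info takes no time and is no camera call.
- bot.job_done(): hands the job in, once; it reports no verdict.
Trained networks look in the newest picture that a camera, given by its name, has taken for a name from the list of things; names that differ only in an ending like _2 or _b are one class to them, and where a whole thing is asked for, a point or a joint stands for the part that bears it (a point fixed in the world has none). Each returns a list of dicts, best first, with "confidence" (0 to 1); they miss things now and then, are a little off and sometimes report something else, mostly with a low value. They report only what shows in the picture. A call takes as long as a camera call. They do not tell look-alikes from the thing itself.
- bot.outline_of(name, camera): "mask" (384x512 bool, what is visible of it) and "extent" ([centre column, centre row, width, height] in pixels, round what is visible of it).
- bot.pinpoint(name, camera): "position" ([row, column] in pixels: a listed point, or the origin of a listed thing).
The state is a dict: "clock": time; "qpos": joint angles; "qvel": joint speeds; "joint_torque": joint torques, N m; "eef_pos": TCP position; "ee_rot": TCP orientation; "force": force on the tool from outside, world axes, zero at the start; "wrist_torque": the same for the moment, N m; "finger_gap": finger opening in mm.
Only numpy, scipy, OpenCV 4.12 (cv2) and the standard library are available. Lean on these libraries where they do the work, as an engineer would, in place of code of your own. Each camera call takes 0.05 s, during which the arm holds its last target.

## Working session

There is one attempt and no reset: what is moved stays moved. The work goes in short steps, Python scripts to look and compute and a tool call to move; the robot and the scene stay as the last step left them, time stands still between calls to the robot, and variables do not carry over. Pictures are saved under pics/ and viewed, and the job is handed in when it is done.

Besides the shell and the picture viewer there is one more tool, called after "Emit:" as name([rows], argument=value, ...), one row to a line, values as JSON. drive_tool: Moves the arm, as the interface text tells. Its arguments: {"type":"object","properties":{"series":{"type":"array"},"grip_force":{"type":"number"}},"required":["series"]}

```bash
mkdir -p pics; ls; python3 - <<'E'
from plant import bot
import cv2,numpy as np
np.set_printoptions(precision=3,suppress=True)
o=bot.get_obs()
print(o)
for c in ("side","top"):
    f=bot.grab_frame(c); cv2.imwrite(f"pics/{c}0.png",f[:,:,::-1])
    i=bot.camera_info(c); print(c,i)
E
```

```text
pics
{'clock': 0.0, 'qpos': array([ 1.204,  0.69 , -0.195,  1.566,  0.157,  0.902, -0.215]), 'qvel': array([ 0.001, -0.001, -0.001,  0.   , -0.001,  0.   , -0.001]), 'joint_torque': array([ -0.   , -53.961,  -1.266, -15.854,   0.009,   0.01 ,  -0.   ]), 'eef_pos': array([ 243.519, -574.884,  230.468]), 'ee_rot': array([[ 0.921,  0.39 , -0.001],
       [ 0.39 , -0.921,  0.002],
       [-0.   , -0.002, -1.   ]]), 'force': array([ 0.16 , -0.126,  0.226]), 'wrist_torque': array([-0.044,  0.021, -0.041]), 'finger_gap': 85.51093936309233}
side {'intrinsics': array([[353.721,   0.   , 259.721],
       [  0.   , 353.721, 192.055],
       [  0.   ,   0.   ,   1.   ]]), 'view': array([[ -0.98 ,  -0.199,   0.005, 549.459],
       [ -0.107,   0.506,  -0.856, 153.639],
       [  0.168,  -0.839,  -0.518, 838.785],
       [  0.   ,   0.   ,   0.   ,   1.   ]])}
top {'intrinsics': array([[445.85 ,   0.   , 251.661],
       [  0.   , 445.85 , 191.501],
       [  0.   ,   0.   ,   1.   ]]), 'view': array([[  -0.014,   -1.   ,   -0.   ,   26.424],
       [  -0.998,    0.014,   -0.065,  562.533],
       [   0.065,   -0.001,   -0.998, 1528.53 ],
       [   0.   ,    0.   ,    0.   ,    1.   ]])}
```

View pics/side0.png

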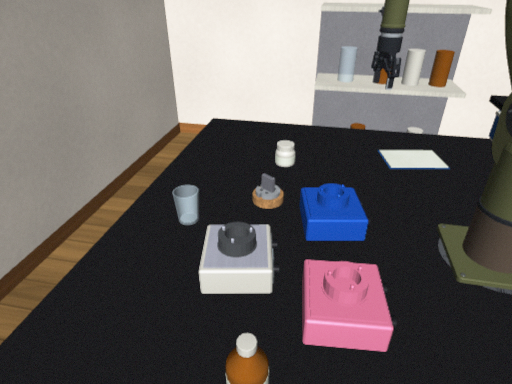

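View pics/top0.png

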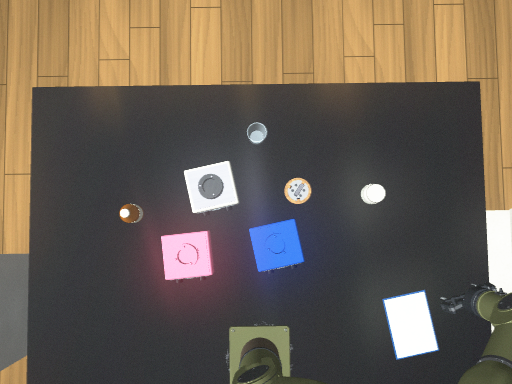

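```bash
python3 - <<'E'
from plant import bot
for n in ("block","handle","notch","cork","heater","well","pins","home","beaker","bottle","jar"):
  for c in ("side","top"):
    r=bot.pinpoint(n,c); print(n,c,[([round(float(x),1) for x in d['position']],round(float(d['confidence']),2)) for d in r])
print(bot.get_obs()['clock'])
E
```

```text
block side []
block top [([186.0, 297.9], 0.52)]
handle side [([239.6, 235.1], 0.57), ([181.5, 267.8], 0.55), ([198.8, 270.6], 0.24)]
handle top [([190.5, 295.7], 0.85)]
notch side [([190.5, 257.2], 0.56)]
notch top [([185.3, 302.2], 0.79)]
cork side [([199.3, 268.0], 0.72)]
cork top [([191.2, 297.2], 0.76), ([134.4, 255.6], 0.63)]
heater side [([268.5, 235.0], 0.79), ([222.2, 324.6], 0.72)]
heater top [([190.8, 209.6], 0.95), ([257.8, 188.2], 0.85), ([243.7, 274.1], 0.79)]
well side [([278.1, 345.5], 0.89), ([188.1, 334.2], 0.63), ([232.0, 235.0], 0.62)]
well top [([243.5, 276.9], 0.76), ([186.6, 211.5], 0.72), ([257.0, 186.3], 0.56)]
pins side [([185.3, 333.3], 0.87), ([226.8, 232.5], 0.85), ([274.8, 346.9], 0.58)]
pins top [([245.8, 277.9], 0.86), ([255.7, 183.8], 0.84), ([186.4, 209.8], 0.64)]
home side [([193.2, 336.8], 0.96), ([239.3, 236.4], 0.76), ([283.6, 344.7], 0.67)]
home top [([255.7, 186.0], 0.94), ([188.1, 210.7], 0.91), ([247.0, 274.4], 0.66)]
beaker side [([216.6, 189.1], 0.93)]
beaker top [([134.3, 255.5], 0.84)]
bottle side []
bottle top [([212.7, 136.5], 0.65), ([193.6, 368.5], 0.45)]
jar side [([162.0, 284.0], 0.87)]
jar top [([194.9, 371.6], 0.82), ([210.1, 133.8], 0.43)]
1.2
```

```bash
cat > h.py <<'E'
import numpy as np,cv2
from plant import bot
np.set_printoptions(precision=3,suppress=True)
I={c:bot.camera_info(c) for c in("side","top")}
def proj(c,P):
    P=np.atleast_2d(P).astype(float); V=I[c]['view']; q=P@V[:3,:3].T+V[:3,3]
    u=q@I[c]['intrinsics'].T; return u[:,:2]/u[:,2:]
def tri(ps,pt):  # (col,row)
    Ms=[I[c]['intrinsics']@I[c]['view'][:3] for c in('side','top')]
    X=cv2.triangulatePoints(Ms[0],Ms[1],np.array(ps,float).reshape(2,1),np.array(pt,float).reshape(2,1))
    return (X[:3]/X[3]).ravel()
def atz(c,p,z):
    V=I[c]['view'];R=V[:3,:3];t=V[:3,3];d=R.T@np.linalg.inv(I[c]['intrinsics'])@np.array([p[0],p[1],1.]);o=-R.T@t
    return o+d*(z-o[2])/d[2]
E
python3 - <<'E'
from h import *
t=cv2.imread('pics/top0.png');s=cv2.imread('pics/side0.png')
def crop(im,x,y,w,k):return cv2.resize(im[y:y+w,x:x+w],None,fx=k,fy=k,interpolation=cv2.INTER_CUBIC)
a=np.hstack([crop(t,180,156,60,6.5),crop(t,268,160,60,6.5)])
cv2.imwrite('pics/t1.png',a)
a=np.hstack([crop(s,205,215,65,6),crop(s,237,160,65,6)])
cv2.imwrite('pics/s1.png',a)
print('well',tri((235,232),(211.5,186.6)),'pins',tri((232.5,226.8),(209.8,186.4)),'home',tri((236.4,239.3),(210.7,188.1)))
print('handle',tri((267.8,181.5),(295.7,190.5)),'cork',tri((268,199.3),(297.2,191.2)))
for n,p,z in(('beaker',(255.5,134.3),0),('bottle',(136.5,212.7),0),('jar',(371.6,194.9),0),('heater',(209.6,190.8),0)):print(n,atz('top',p,z))
E
```

```text
well [579.105 151.607  96.312] pins [580.181 156.051 113.05 ] home [575.385 155.739  80.262]
handle [ 562.001 -129.066   67.86 ] cork [ 563.346 -141.071    0.409]
beaker [766.728   2.305   0.   ]
bottle [495.232 422.706   0.   ]
jar [ 546.292 -401.886    0.   ]
heater [568.527 166.298   0.   ]
```

View pics/t1.png

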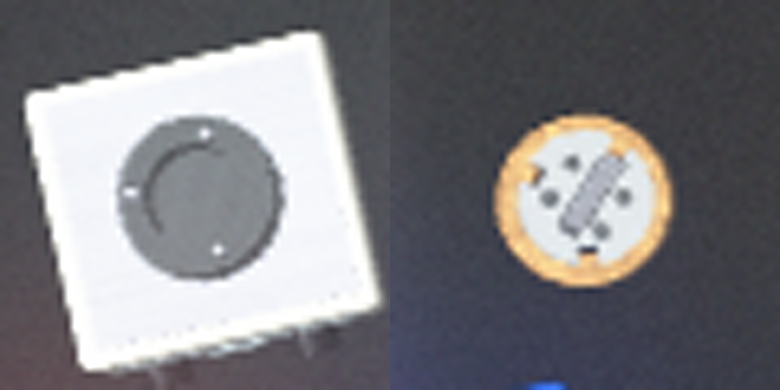

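View pics/s1.png

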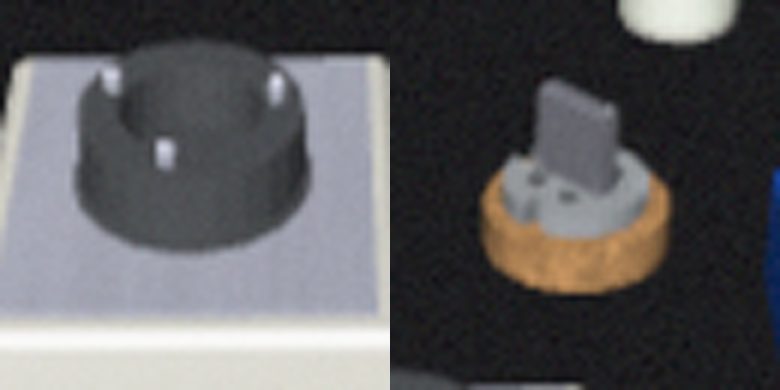

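```bash
cat > fit.py <<'E'
from h import *
from scipy.optimize import least_squares
def cen(im,p,r,bg=None):
    g=im.mean(2).astype(float);x,y=[int(round(v)) for v in p];w=g[y-r:y+r+1,x-r:x+r+1];w=np.clip(w-np.median(w)-15,0,None)
    Y,X=np.mgrid[y-r:y+r+1,x-r:x+r+1];return np.array([(w*X).sum(),(w*Y).sum()])/w.sum()
t=cv2.imread('pics/top0.png');s=cv2.imread('pics/side0.png')
pt=[np.array(p)/6.5+(179.5,155.5) for p in((205,133),(130,191),(218,249))]
ps=[np.array(p)/6+(204.5,214.5) for p in((165,152),(276,88),(112,82))]
for i in range(3):print(pt[i],cen(t,pt[i],2),ps[i],cen(s,ps[i],2))
ct=[cen(t,p,2) for p in pt]
a=np.radians([0,100,215])
best=None
import itertools
for perm in itertools.permutations(range(3)):
  def model(v): 
    return np.c_[v[0]+31*np.cos(v[3]+a),v[1]+31*np.sin(v[3]+a),np.full(3,v[2])]
  def res(v):
    m=model(v);
    return np.r_[(proj('top',m)-ct).ravel(),(proj('side',m)-[0,0]-np.array(ps)[list(perm)]).ravel()]
  r=least_squares(res,[578,154,106,-.08])
  if best is None or r.cost<best[0]:best=(r.cost,perm,r.x,r.fun)
print(best,np.degrees(best[2][3]))
for i in range(3):print('top-only pins',atz('top',ct[i],109))
# top only
r=least_squares(lambda v:(proj('top',np.c_[v[0]+31*np.cos(v[2]+a),v[1]+31*np.sin(v[2]+a),np.full(3,107)])-ct).ravel(),[578,154,-.08]);print('top only',r.x,np.degrees(r.x[2]),r.fun)
# ring outline in top: dark grey vs white: enclosed region
g=t.mean(2); m=((g<170)&(g>0)).astype(np.uint8)[160:210,190:232]
n,l,st,c=cv2.connectedComponentsWithStats(m);print(st,c)
# block in top
hsv=cv2.cvtColor(t,cv2.COLOR_BGR2HSV);sub=hsv[160:220,268:328]
cork=((sub[...,1]>80)&(sub[...,2]>120)&(sub[...,0]<30)).astype(np.uint8)
ys,xs=np.nonzero(cork);e=cv2.minEnclosingCircle(np.c_[xs,ys].astype(np.float32));print('corkcircle',e[0][0]+268,e[0][1]+160,e[1]); print('cork top ctr',atz('top',(e[0][0]+268,e[0][1]+160),25))
E
python3 fit.py
```

```text
[211.038 175.962] [211.229 175.84 ] [232.    239.833] [231.934 239.609]
[199.5   184.885] [199.011 184.914] [250.5   229.167] [250.551 228.84 ]
[213.038 193.808] [213.063 193.884] [223.167 228.167] [222.893 227.21 ]
(np.float64(0.48163636511704394), (2, 0, 1), array([580.06 , 158.204, 103.958,  -0.196]), array([-0.415,  0.06 ,  0.584,  0.167, -0.139, -0.148, -0.028, -0.495,
       -0.032,  0.338,  0.008,  0.127])) -11.232742592247876
top-only pins [610.133 150.346 109.   ]
top-only pins [580.892 190.515 109.   ]
top-only pins [550.889 144.826 109.   ]
top only [579.829 157.954  -0.213] -12.190892906176396 [-0.268  0.066  0.556  0.005 -0.288 -0.07 ]
[[   0    1   42   49 1337]
 [   0    0   42   11  210]
 [   8   14   26   25  492]
 [   0   43    2    7    9]
 [  25   45   17    5   50]
 [  22   49    2    1    2]] [[20.844 26.301]
 [15.781  2.714]
 [20.441 26.053]
 [ 0.222 46.556]
 [35.28  47.62 ]
 [22.5   49.   ]]
corkcircle 297.5 190.0 13.647443771362305
cork top ctr [ 565.423 -139.725   25.   ]
```

```bash
python3 - <<'E'
from h import *
print('ring',atz('top',(190+20.44,160+26.05),97))
t=cv2.imread('pics/top0.png');s=cv2.imread('pics/side0.png')
def draw(im,c,L,k,x0,y0,w):
    o=cv2.resize(im[y0:y0+w,x0:x0+w],None,fx=k,fy=k,interpolation=cv2.INTER_CUBIC)
    for P in L:
        q=((proj(c,P)-[x0,y0]+.5)*k).astype(np.int32);cv2.polylines(o,[q],True,(0,0,255),1)
    return o
def parts(x,y,yaw):
    R=np.array([[np.cos(yaw),-np.sin(yaw)],[np.sin(yaw),np.cos(yaw)]])
    L=[]
    pl=np.array([[22,6],[22,-6],[-22,-6],[-22,6]])
    for z in(37,82):L.append(np.c_[pl@R.T+[x,y],np.full(4,z)])
    th=np.linspace(0,2*np.pi,40);
    for z in(25,37):L.append(np.c_[x+36*np.cos(th),y+36*np.sin(th),np.full(40,z)])
    for d in(0,100,215):
        r=np.radians(d);Q=np.array([[np.cos(r),-np.sin(r)],[np.sin(r),np.cos(r)]])
        p=np.array([[25,5.5],[36,5.5],[36,-5.5],[25,-5.5]])@Q.T@R.T+[x,y];L.append(np.c_[p,np.full(4,37)])
    return L
for i,(x,y,d) in enumerate([(564.5,-140,-36),(564.5,-140,-32)]):
    L=parts(x,y,np.radians(d))
    a=np.hstack([draw(t,'top',L,9.5,276,169,42),draw(s,'side',L,9.5,248,170,42)])
    cv2.imwrite(f'pics/o{i}.png',a)
th=np.linspace(0,2*np.pi,40);x,y=580,158;L=[np.c_[x+r*np.cos(th),y+r*np.sin(th),np.full(40,100)] for r in(40,25.5)]
for d in(0,100,215):
    r=np.radians(d-11.5);L.append(np.c_[x+31*np.cos(r)+3.5*np.cos(th),y+31*np.sin(r)+3.5*np.sin(th),np.full(40,108)])
cv2.imwrite('pics/o2.png',np.hstack([draw(t,'top',L,9.5,189,165,42),draw(s,'side',L,9.5,216,217,42)]))
E
```

```text
ring [577.597 154.293  97.   ]
```

View pics/o0.png

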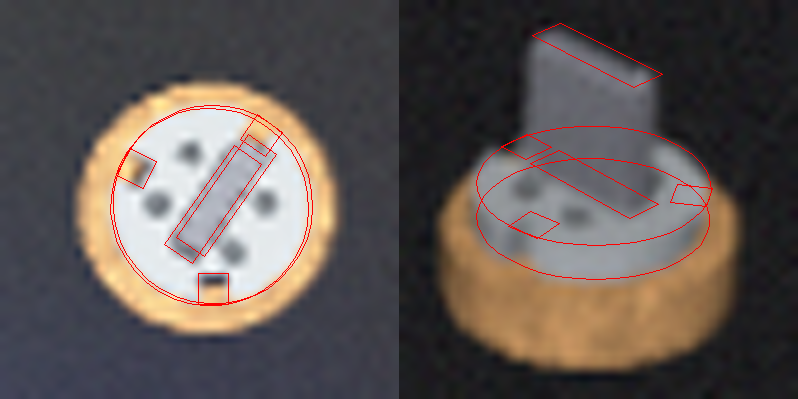

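View pics/o1.png

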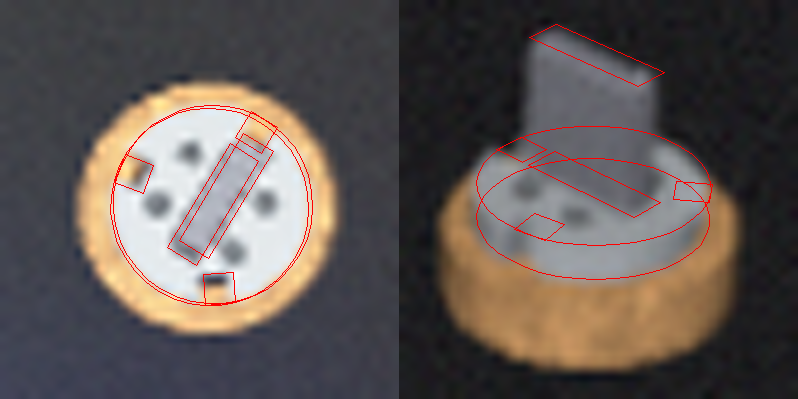

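View pics/o2.png

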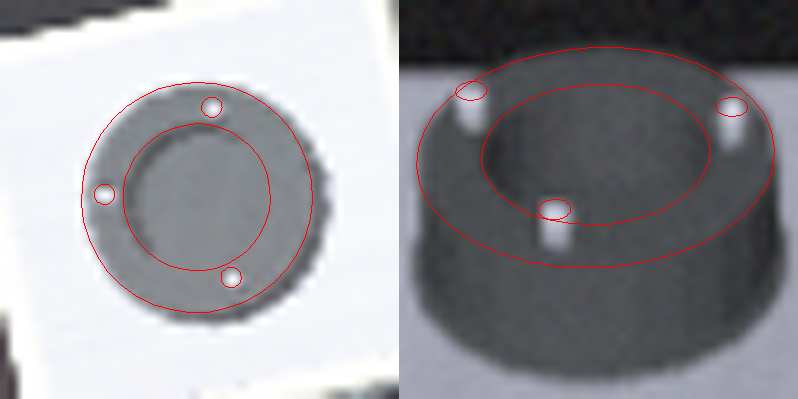

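Emit:
drive_tool([
  [[30, -17, 2], [0, 0, 0], 1],
  [[46, -27, 4], [0, 0, 0], 1],
  [[50, -30, 5], [0, 0, 0], 1],
  [[50, -30, 5], [0, 0, 0], 1],
  [[50, -30, 5], [0, 0, 0], 1],
  [[50, -30, 5], [0, 0, 0], 1],
  [[50, -30, 5], [0, 0, 0], 1],
  [[50, -30, 5], [0, 0, 0], 1],
  [[50, -30, 4], [0, 0, 0], 1],
  [[39, -22, 0], [0, 0, 0], 1],
], grip_force=60)

```text
clock: 2.45
eef_pos: [565.7, -136.9, 191.1]
ee_rot: [[0.92, 0.392, 0.0], [0.392, -0.92, 0.001], [0.001, -0.001, -1.0]]
force: [-1.4, -0.7, -0.1]
finger_gap: 85.4
```

Emit:
drive_tool([
  [[-2, 2, 10], [0, 0, 8], 1],
  [[0, 0, 15], [0, 0, 10], 1],
  [[0, 0, 15], [0, 0, 10], 1],
  [[0, 0, 15], [0, 0, 10], 1],
  [[0, 0, 15], [0, 0, 10], 1],
  [[0, 0, 15], [0, 0, 10], 1],
  [[0, 0, 6], [0, 0, 0], 1],
  [[0, 0, 0], [0, 0, 0], 1],
  [[0, 0, 0], [0, 0, 0], 1],
  [[0, 0, 0], [0, 0, 0], 1],
])

```text
clock: 3.7
eef_pos: [563.6, -142.8, 100.9]
ee_rot: [[0.819, -0.574, 0.001], [-0.574, -0.819, -0.0], [0.001, -0.001, -1.0]]
force: [-0.0, 0.1, 0.3]
finger_gap: 85.3
```

```bash
python3 - <<'E'
from h import *
o=bot.get_obs();print(o['clock'],o['eef_pos'],np.degrees(np.arctan2(o['ee_rot'][1,0],o['ee_rot'][0,0])),o['force'],o['qpos'])
t=bot.grab_frame('top')[:,:,::-1];s=bot.grab_frame('side')[:,:,::-1]
f=lambda im,x,y,w:cv2.resize(im[y:y+w,x:x+w],(390,390),interpolation=cv2.INTER_CUBIC)
cv2.imwrite('pics/a1.png',np.hstack([f(t,250,140,100),f(s,210,110,110)]))
E
```

```text
3.7 [ 563.65  -142.755  100.908] -35.00337146526796 [-0.032  0.149  0.307] [ 0.082  0.821  0.151  1.818 -0.224  0.518 -1.801]
```

View pics/a1.png

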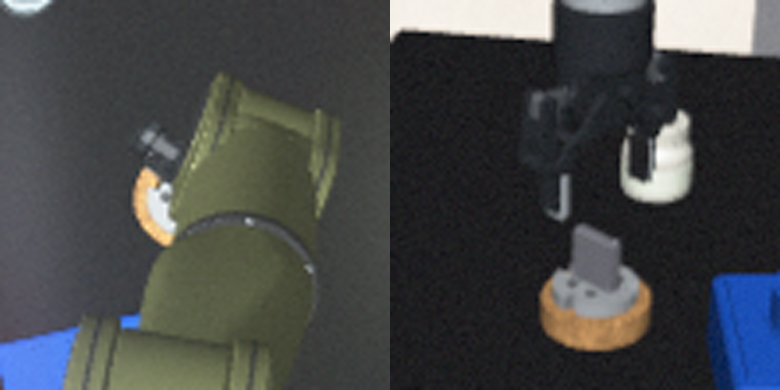

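Emit:
drive_tool([
  [[-1, -3, 5], [0, 0, 0], 1],
  [[0, 0, 15], [0, 0, 0], 1],
  [[0, 0, 15], [0, 0, 0], 1],
  [[0, 0, 14], [0, 0, 0], 1],
  [[0, 0, 6], [0, 0, 0], 1],
  [[0, 0, 0], [0, 0, 0], 1],
  [[0, 0, 0], [0, 0, 0.0], 0.5],
  [[0, 0, 0], [0, 0, 0], 0],
  [[0, 0, 0], [0, 0, 0], 0],
  [[0, 0, 0], [0, 0, 0], 0],
], grip_force=60)

```text
clock: 5.05
eef_pos: [564.5, -139.4, 45.5]
ee_rot: [[0.819, -0.574, 0.001], [-0.574, -0.819, 0.0], [0.001, -0.0, -1.0]]
force: [1.7, 3.7, 0.6]
finger_gap: 12.1
```

Emit:
drive_tool([
  [[0, 0, 0], [0, 0, 0], 0],
  [[0, 0, 0], [0, 0, 0], 0],
  [[0, 0, 0], [0, 0, 0], 0],
  [[0, 0, 0], [0, 0, 0], 0],
  [[0, 0, 0], [0, 0, 0], 0],
  [[0, 0, 0], [0, 0, 0], 0],
  [[0, 0, 0], [0, 0, 0.0], 0],
  [[0, 0, 0], [0, 0, 0], 0],
  [[0, 0, 0], [0, 0, 0], 0],
  [[0, 0, 0], [0, 0, 0], 0],
])

```text
clock: 6.3
eef_pos: [564.5, -139.4, 45.6]
ee_rot: [[0.819, -0.574, 0.001], [-0.574, -0.819, 0.0], [0.0, -0.0, -1.0]]
force: [-0.9, 0.6, 5.2]
finger_gap: 11.2
```

```bash
python3 - <<'E'
from h import *
o=bot.get_obs();print(o['clock'],o['eef_pos'],np.degrees(np.arctan2(o['ee_rot'][1,0],o['ee_rot'][0,0])),o['force'],o['wrist_torque'],o['finger_gap'])
s=bot.grab_frame('side')[:,:,::-1]
f=lambda im,x,y,w:cv2.resize(im[y:y+w,x:x+w],(590,590),interpolation=cv2.INTER_CUBIC)
cv2.imwrite('pics/a2.png',f(s,220,130,90))
E
```

```text
6.3 [ 564.45  -139.436   45.623] -35.030986297884105 [-0.897  0.591  5.25 ] [ 0.234  0.125 -0.008] 11.1930980866412
```

View pics/a2.png

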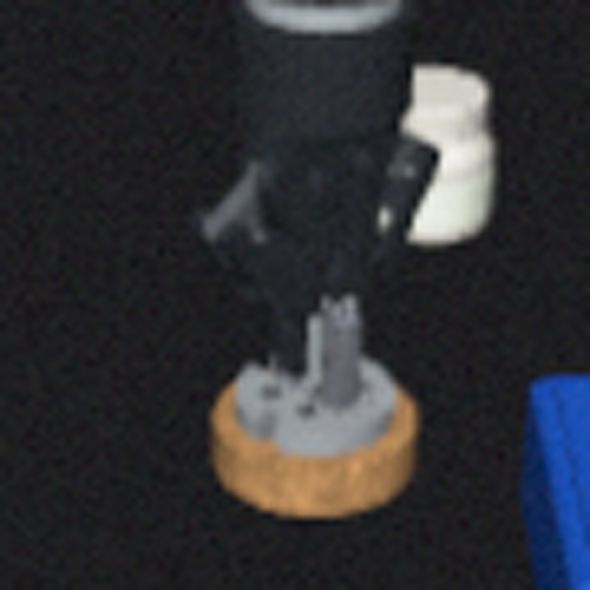

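Emit:
drive_tool([
  [[0, 0, -5], [0, 0, 0], 0],
  [[0, 0, -10], [0, 0, 0], 0],
  [[0, 0, -15], [0, 0, 0], 0],
  [[0, 0, -20], [0, 0, 0], 0],
  [[0, 0, -25], [0, 0, 0], 0],
  [[0, 0, -25], [0, 0, 0], 0],
  [[0, 0, -20], [0, 0, 0], 0],
  [[0, 0, -15], [0, 0, 0], 0],
  [[0, 0, -5], [0, 0, 0], 0],
  [[0, 0, 0], [0, 0, 0], 0],
], grip_force=80)

```text
clock: 7.6
eef_pos: [564.0, -139.5, 185.3]
ee_rot: [[0.819, -0.574, -0.0], [-0.574, -0.819, 0.0], [-0.0, 0.0, -1.0]]
force: [-0.1, -0.4, -4.6]
finger_gap: 11.0
```

Emit:
drive_tool([
  [[-6, -10, 0], [0, 0, 0], 0],
  [[-12, -20, 0], [0, 0, 0], 0],
  [[-20, -32, 0], [0, 0, 0], 0],
  [[-22, -35, 0], [0, 0, 0], 0],
  [[-22, -35, 0], [0, 0, 0], 0],
  [[-22, -35, 0], [0, 0, 0], 0],
  [[-22, -35, 0], [0, 0, 0], 0],
  [[-18, -28, 0], [0, 0, 0], 0],
  [[-10, -16, 0], [0, 0, 0], 0],
  [[-4, -7, 0], [0, 0, 0], 0],
])

```text
clock: 8.85
eef_pos: [579.6, 159.5, 184.7]
ee_rot: [[0.82, -0.573, -0.001], [-0.573, -0.82, -0.0], [-0.001, 0.001, -1.0]]
force: [0.1, -1.5, -3.6]
finger_gap: 11.3
```

Emit:
drive_tool([
  [[0, 0, 0], [0, 0, -2], 0],
  [[0, 0, 0], [0, 0, -4], 0],
  [[0, 0, 0], [0, 0, -4], 0],
  [[0, 0, 0], [0, 0, -4], 0],
  [[0, 0, 0], [0, 0, -3], 0],
  [[0, 0, 0], [0, 0, -1], 0],
  [[0, 0, 0], [0, 0, 0], 0],
  [[0, 0, 0], [0, 0, 0], 0],
  [[0, 0, 0], [0, 0, 0], 0],
  [[0, 0, 0], [0, 0, 0], 0],
])

```text
clock: 10.1
eef_pos: [580.0, 158.4, 185.3]
ee_rot: [[0.956, -0.293, 0.0], [-0.293, -0.956, -0.0], [0.0, 0.0, -1.0]]
force: [-0.4, -0.1, -4.4]
finger_gap: 11.1
```

```bash
python3 - <<'E'
from h import *
o=bot.get_obs();print(o['clock'],o['eef_pos'],np.degrees(np.arctan2(o['ee_rot'][1,0],o['ee_rot'][0,0])),o['force'],o['wrist_torque'],o['finger_gap'])
s=bot.grab_frame('side')[:,:,::-1];t=bot.grab_frame('top')[:,:,::-1]
f=lambda im,x,y,w:cv2.resize(im[y:y+w,x:x+w],(390,390),interpolation=cv2.INTER_CUBIC)
cv2.imwrite('pics/a3.png',np.hstack([f(s,185,150,110),f(t,170,140,100)]))
E
```

```text
10.1 [580.03  158.406 185.277] -17.030630987099848 [-0.358 -0.131 -4.372] [0.042 0.038 0.067] 11.120733183644045
```

View pics/a3.png

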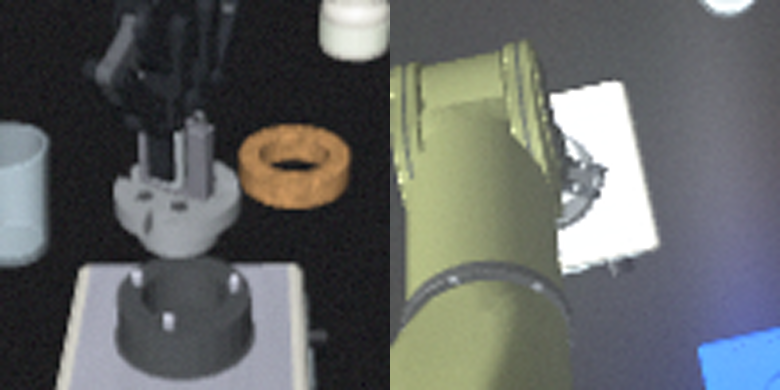

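```bash
cat > ov.py <<'E'
from h import *
def ov(name,x,y,zb,deg,x0=215,y0=190,w=48,k=12):
    s=bot.grab_frame('side')[:,:,::-1]
    cv2.imwrite('pics/raw_'+name,s)
    o=cv2.resize(s[y0:y0+w,x0:x0+w],None,fx=k,fy=k,interpolation=cv2.INTER_CUBIC)
    yaw=np.radians(deg);R=np.array([[np.cos(yaw),-np.sin(yaw)],[np.sin(yaw),np.cos(yaw)]]);L=[]
    th=np.linspace(0,2*np.pi,60)
    for r,z in((36,20),(36,32),(22.5,0)):L.append(np.c_[x+r*np.cos(th),y+r*np.sin(th),np.full(60,zb+z)])
    for d in(0,100,215):
        q=np.radians(d);Q=np.array([[np.cos(q),-np.sin(q)],[np.sin(q),np.cos(q)]])
        p=np.array([[25,5.5],[36,5.5],[36,-5.5],[25,-5.5]])@Q.T@R.T+[x,y];L.append(np.c_[p,np.full(4,zb+32)])
    p=np.array([[22,6],[22,-6],[-22,-6],[-22,6]])@R.T+[x,y];L.append(np.c_[p,np.full(4,zb+77)])
    for P in L:
        q=((proj('side',P)-[x0,y0]+.5)*k).astype(np.int32);cv2.polylines(o,[q],True,(0,0,255),1)
    cv2.imwrite('pics/'+name,o)
E
python3 -c "
from ov import *
ov('b1.png',580,158.4,144.7,-17,x0=208,y0=178,w=50)"
```

```text
(no output)
```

View pics/b1.png

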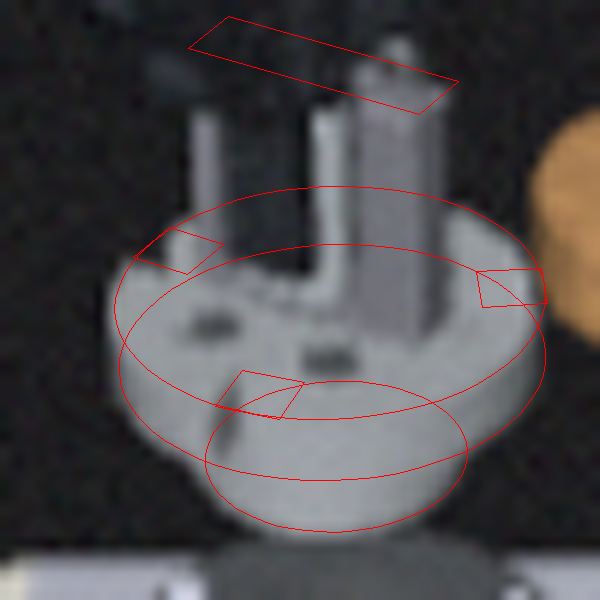

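Emit:
drive_tool([
  [[-1, 0.5, 2], [0, 0, 0], 0],
  [[0, 0, 6], [0, 0, 0], 0],
  [[0, 0, 8], [0, 0, 0], 0],
  [[0, 0, 8], [0, 0, 0], 0],
  [[0, 0, 8], [0, 0, 0], 0],
  [[0, 0, 6], [0, 0, 0], 0],
  [[0, 0, 2], [0, 0, 0], 0],
  [[0, 0, 0], [0, 0, 0], 0],
  [[0, 0, 0], [0, 0, 0], 0],
  [[0, 0, 0], [0, 0, 0], 0],
])

```text
clock: 11.5
eef_pos: [579.1, 158.2, 145.5]
ee_rot: [[0.956, -0.293, 0.001], [-0.293, -0.956, 0.0], [0.0, -0.0, -1.0]]
force: [0.8, -0.4, -3.7]
finger_gap: 11.0
```

```bash
python3 -c "
from ov import *
o=bot.get_obs();p=o['eef_pos'];print(p,o['force'])
ov('b2.png',p[0],p[1],p[2]-40.6,-17,x0=208,y0=190,w=50)"
```

```text
[579.12  158.21  145.542] [ 0.792 -0.37  -3.698]
```

View pics/b2.png

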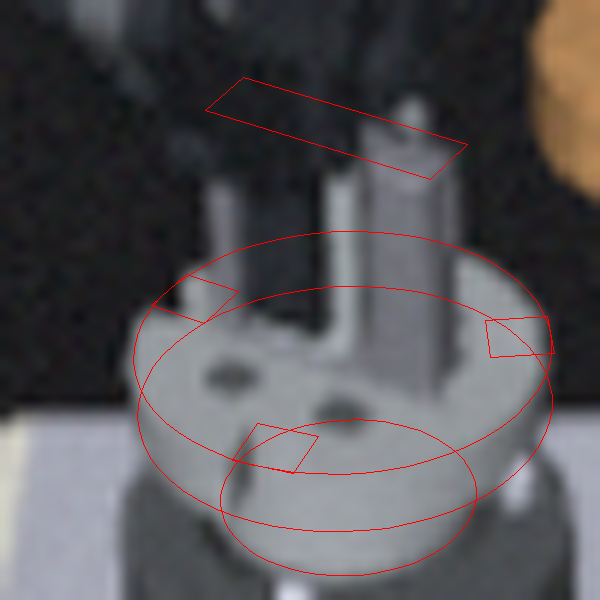

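Emit:
drive_tool([
  [[0, 0, 1], [0, 0, 0], 0],
  [[0, 0, 1], [0, 0, 0], 0],
  [[0, 0, 1], [0, 0, 0], 0],
  [[0, 0, 1], [0, 0, 0], 0],
  [[0, 0, 1], [0, 0, 0], 0],
  [[0, 0, 1], [0, 0, 0], 0],
  [[0, 0, 1], [0, 0, 0], 0],
  [[0, 0, 0.5], [0, 0, 0], 0],
  [[0, 0, 0], [0, 0, 0], 0],
  [[0, 0, 0], [0, 0, 0], 0],
])

```text
clock: 12.8
eef_pos: [579.0, 158.2, 137.8]
ee_rot: [[0.956, -0.293, 0.0], [-0.293, -0.956, -0.0], [0.0, 0.0, -1.0]]
force: [-0.3, -0.2, -4.5]
finger_gap: 11.1
```

Emit:
drive_tool([
  [[0, 0, 1], [0, 0, 0], 0],
  [[0, 0, 1], [0, 0, 0], 0],
  [[0, 0, 1], [0, 0, 0], 0],
  [[0, 0, 1], [0, 0, 0], 0],
  [[0, 0, 1], [0, 0, 0], 0],
  [[0, 0, 0.5], [0, 0, 0], 0],
  [[0, 0, 0.5], [0, 0, 0], 0],
  [[0, 0, 0], [0, 0, 0], 0],
  [[0, 0, 0], [0, 0, 0], 0],
  [[0, 0, 0], [0, 0, 0], 0],
])

```text
clock: 14.05
eef_pos: [579.0, 158.2, 131.8]
ee_rot: [[0.956, -0.293, 0.0], [-0.293, -0.956, -0.0], [0.0, -0.0, -1.0]]
force: [-0.5, -0.2, -4.8]
finger_gap: 11.3
```

Emit:
drive_tool([
  [[0, 0, 0.5], [0, 0, 0], 0],
  [[0, 0, 0.5], [0, 0, 0], 0],
  [[0, 0, 0.5], [0, 0, 0], 0],
  [[0, 0, 0.5], [0, 0, 0], 0],
  [[0, 0, 0.5], [0, 0, 0], 0],
  [[0, 0, 0.5], [0, 0, 0], 0],
  [[0, 0, 0], [0, 0, 0], 0],
  [[0, 0, 0], [0, 0, 0], 0],
  [[0, 0, 0], [0, 0, 0], 0],
  [[0, 0, 0], [0, 0, 0], 0],
])

```text
clock: 15.3
eef_pos: [579.0, 158.1, 128.8]
ee_rot: [[0.956, -0.293, 0.0], [-0.293, -0.956, -0.0], [0.0, 0.0, -1.0]]
force: [0.6, -0.4, -4.0]
finger_gap: 10.9
```

Emit:
drive_tool([
  [[0, 0, 0.5], [0, 0, 0], 0],
  [[0, 0, 0.5], [0, 0, 0], 0],
  [[0, 0, 0.5], [0, 0, 0], 0],
  [[0, 0, 0.5], [0, 0, 0], 0],
  [[0, 0, 0.5], [0, 0, 0], 0],
  [[0, 0, 0], [0, 0, 0], 0],
  [[0, 0, 0], [0, 0, 0], 0],
  [[0, 0, 0], [0, 0, 0], 0],
  [[0, 0, 0], [0, 0, 0], 0],
  [[0, 0, 0], [0, 0, 0], 0],
])

```text
clock: 16.55
eef_pos: [579.1, 157.8, 126.3]
ee_rot: [[0.956, -0.293, 0.0], [-0.293, -0.956, -0.0], [0.0, 0.0, -1.0]]
force: [1.0, -3.3, 2.4]
finger_gap: 10.8
```

```bash
python3 -c "
from ov import *
o=bot.get_obs();p=o['eef_pos'];print(p,o['force'],o['wrist_torque'])
ov('b3.png',p[0],p[1],p[2]-40.6,-17,x0=208,y0=198,w=50)"
```

```text
[579.127 157.835 126.325] [ 1.044 -3.255  2.398] [-0.81  -0.068  0.249]
```

View pics/raw_b3.png

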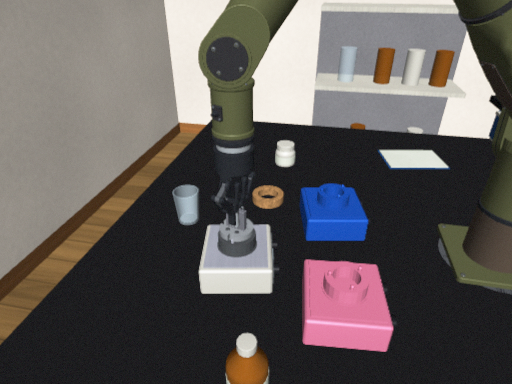

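View pics/b3.png

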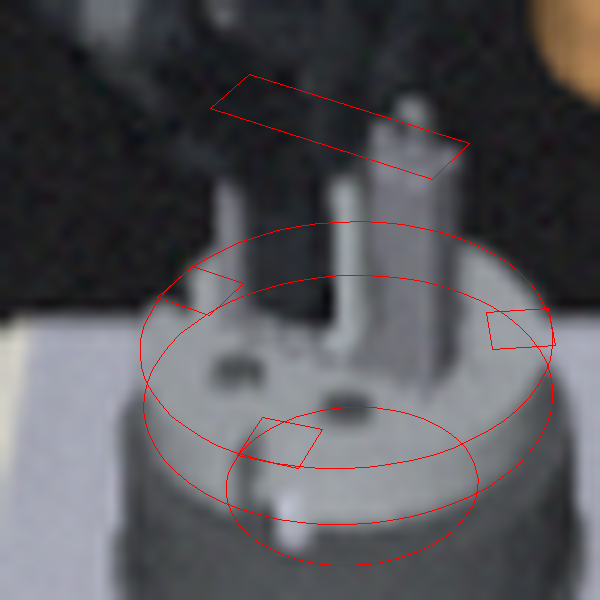

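Emit:
drive_tool([
  [[0.2, 0.5, 0], [0, 0, 0], 0],
  [[0, 0, 0], [0, 0, -0.5], 0],
  [[0, 0, 0], [0, 0, -0.5], 0],
  [[0, 0, 0], [0, 0, -0.5], 0],
  [[0, 0, 0], [0, 0, -0.5], 0],
  [[0, 0, 0], [0, 0, -0.5], 0],
  [[0, 0, 0], [0, 0, -0.5], 0],
  [[0, 0, 0], [0, 0, -0.5], 0],
  [[0, 0, 0], [0, 0, -0.5], 0],
  [[0, 0, 0], [0, 0, 0], 0],
])

```text
clock: 17.85
eef_pos: [579.0, 158.4, 126.4]
ee_rot: [[0.974, -0.225, 0.0], [-0.225, -0.974, 0.001], [-0.0, -0.001, -1.0]]
force: [0.0, 0.3, -3.7]
finger_gap: 11.2
```

```bash
python3 -c "
from h import *
o=bot.get_obs();print(o['eef_pos'],o['force'],o['wrist_torque'])"
```

```text
[578.983 158.437 126.412] [ 0.038  0.266 -3.687] [-0.   -0.05  0.  ]
```

Emit:
drive_tool([
  [[0, 0, 0], [0, 0, -0.5], 0],
  [[0, 0, 0], [0, 0, -0.5], 0],
  [[0, 0, 0.5], [0, 0, -0.5], 0],
  [[0, 0, 0.5], [0, 0, 0], 0],
  [[0, 0, 0.5], [0, 0, 0], 0],
  [[0, 0, 0.5], [0, 0, 0], 0],
  [[0, 0, 0.5], [0, 0, 0], 0],
  [[0, 0, 0], [0, 0, 0], 0],
  [[0, 0, 0], [0, 0, 0], 0],
  [[0, 0, 0], [0, 0, 0], 0],
])

```text
clock: 19.1
eef_pos: [579.0, 157.6, 123.8]
ee_rot: [[0.98, -0.2, 0.0], [-0.2, -0.98, -0.0], [0.0, 0.0, -1.0]]
force: [-0.3, -0.6, -4.6]
finger_gap: 11.1
```

```bash
python3 -c "
from h import *
o=bot.get_obs();print(o['eef_pos'],o['force'],o['wrist_torque'])"
```

```text
[579.033 157.6   123.814] [-0.276 -0.619 -4.617] [0.045 0.022 0.022]
```

Emit:
drive_tool([
  [[0, 0, 0.5], [0, 0, 0], 0],
  [[0, 0, 0.5], [0, 0, 0], 0],
  [[0, 0, 0.5], [0, 0, 0], 0],
  [[0, 0, 0.5], [0, 0, 0], 0],
  [[0, 0, 0.5], [0, 0, 0], 0],
  [[0, 0, 0], [0, 0, 0], 0],
  [[0, 0, 0], [0, 0, 0], 0],
  [[0, 0, 0], [0, 0, 0], 0],
  [[0, 0, 0], [0, 0, 0], 0],
  [[0, 0, 0], [0, 0, 0], 0],
])

```text
clock: 20.35
eef_pos: [579.0, 157.7, 121.3]
ee_rot: [[0.98, -0.2, 0.0], [-0.2, -0.98, -0.0], [0.0, 0.0, -1.0]]
force: [-0.2, -0.2, -3.6]
finger_gap: 10.8
```

```bash
python3 -c "
from ov import *
o=bot.get_obs();p=o['eef_pos'];print(p,o['force'],o['wrist_torque'])
ov('b4.png',p[0]+1,p[1]+1,80,-11.5,x0=208,y0=200,w=50)"
```

```text
[579.01  157.652 121.302] [-0.205 -0.163 -3.616] [ 0.003 -0.017  0.031]
```

View pics/b4.png

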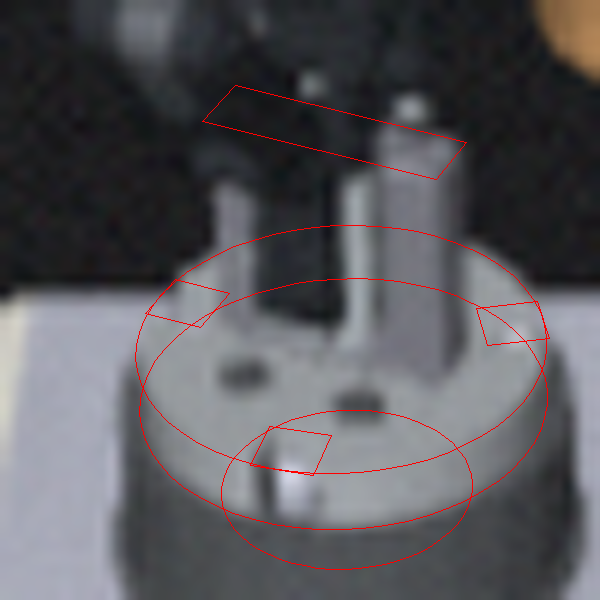

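Pin sits inside the front notch. Continue down to contact.

Emit:
drive_tool([
  [[0, 0, 0.4], [0, 0, 0], 0],
  [[0, 0, 0.4], [0, 0, 0], 0],
  [[0, 0, 0.4], [0, 0, 0], 0],
  [[0, 0, 0.4], [0, 0, 0], 0],
  [[0, 0, 0.4], [0, 0, 0], 0],
  [[0, 0, 0], [0, 0, 0], 0],
  [[0, 0, 0], [0, 0, 0], 0],
  [[0, 0, 0], [0, 0, 0], 0],
  [[0, 0, 0], [0, 0, 0], 0],
  [[0, 0, 0], [0, 0, 0], 0],
])

```text
clock: 21.65
eef_pos: [579.0, 157.6, 119.3]
ee_rot: [[0.98, -0.2, 0.0], [-0.2, -0.98, -0.0], [0.0, 0.0, -1.0]]
force: [-1.3, -0.1, 2.4]
finger_gap: 10.9
```

Emit:
drive_tool([
  [[0, 0, 0.3], [0, 0, 0], 0],
  [[0, 0, 0.3], [0, 0, 0], 0],
  [[0, 0, 0.4], [0, 0, 0], 0],
  [[0, 0, 0], [0, 0, 0], 0],
  [[0, 0, 0], [0, 0, 0], 0],
  [[0, 0, 0], [0, 0, 0], 0],
  [[0, 0, 0], [0, 0, 0], 0],
  [[0, 0, 0], [0, 0, 0], 0],
  [[0, 0, 0], [0, 0, 0], 0],
  [[0, 0, 0], [0, 0, 0], 0],
])

```text
clock: 22.9
eef_pos: [579.0, 157.6, 118.3]
ee_rot: [[0.98, -0.2, 0.0], [-0.2, -0.98, -0.0], [0.0, 0.0, -1.0]]
force: [-1.6, 0.6, 5.1]
finger_gap: 11.0
```

```bash
python3 -c "
from ov import *
o=bot.get_obs();p=o['eef_pos'];print(p,o['force'],o['wrist_torque'],o['clock'])
ov('b5.png',580,158,80,-11.5,x0=208,y0=200,w=50)"
```

```text
[579.026 157.606 118.306] [-1.588  0.6    5.072] [-0.113  0.424 -0.05 ] 22.9
```

View pics/b5.png

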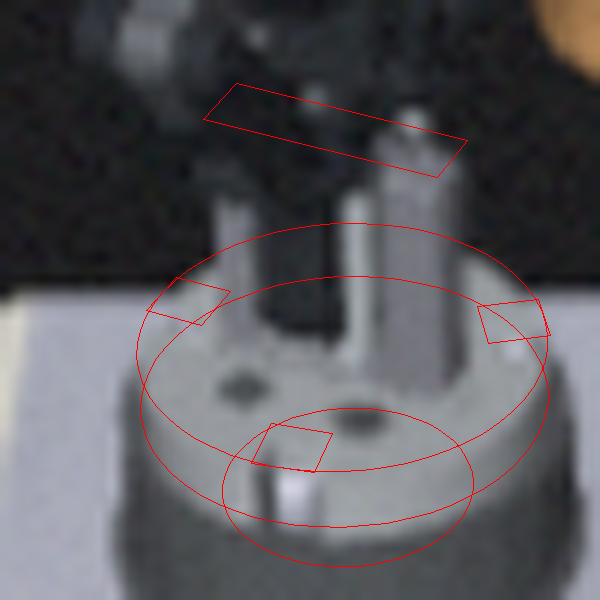

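Emit:
drive_tool([
  [[0, 0, -0.5], [0, 0, 0], 0],
  [[0, 0, -0.5], [0, 0, 0], 0],
  [[0, 0, -0.3], [0, 0, 0], 0],
  [[0, 0, 0], [0, 0, 0], 0.1],
  [[0, 0, 0], [0, 0, 0], 0.2],
  [[0, 0, 0], [0, 0, 0], 0.3],
  [[0, 0, 0], [0, 0, 0], 0.6],
  [[0, 0, 0], [0, 0, 0], 1],
  [[0, 0, 0], [0, 0, 0], 1],
  [[0, 0, 0], [0, 0, 0], 1],
])

```text
clock: 24.2
eef_pos: [579.0, 157.6, 119.6]
ee_rot: [[0.98, -0.2, 0.0], [-0.2, -0.98, -0.0], [0.0, 0.0, -1.0]]
force: [-0.2, -0.1, 0.1]
finger_gap: 85.4
```

```bash
python3 -c "
from ov import *
o=bot.get_obs();p=o['eef_pos'];print(p,o['force'],o['wrist_torque'],o['clock'],o['finger_gap'])
ov('b6.png',580,158,80,-11.5,x0=208,y0=200,w=50)"
```

```text
[579.032 157.642 119.59 ] [-0.219 -0.071  0.05 ] [0.021 0.033 0.005] 24.2 85.42322723706623
```

View pics/b6.png

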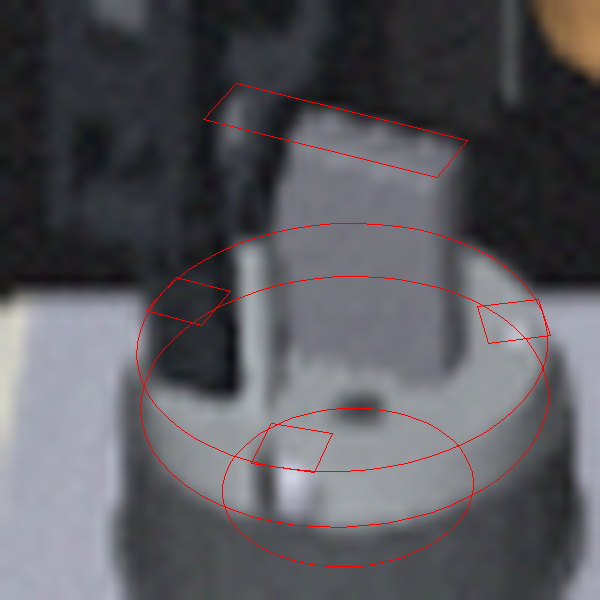

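Emit:
drive_tool([
  [[0, 0, -5], [0, 0, 0], 1],
  [[0, 0, -10], [0, 0, 0], 1],
  [[0, 0, -20], [0, 0, 0], 1],
  [[0, 0, -30], [0, 0, 0], 1],
  [[0, 0, -35], [0, 0, 0], 1],
  [[0, 0, -20], [0, 0, 0], 1],
  [[0, 20, 0], [0, 0, 0], 1],
  [[0, 40, 0], [0, 0, 0], 1],
  [[0, 50, 0], [0, 0, 0], 1],
  [[0, 50, 0], [0, 0, 0], 1],
])

```text
clock: 25.5
eef_pos: [545.2, -2.3, 238.7]
ee_rot: [[0.98, -0.201, -0.002], [-0.201, -0.98, -0.001], [-0.002, 0.002, -1.0]]
force: [0.8, -1.1, 0.2]
finger_gap: 85.3
```

Emit:
drive_tool([
  [[0, 40, 0], [0, 0, 0], 1],
  [[0, 40, 0], [0, 0, 0], 1],
  [[0, 40, 0], [0, 0, 0], 1],
  [[0, 30, 0], [0, 0, 0], 1],
  [[0, 10, 0], [0, 0, 0], 1],
  [[0, 0, 0], [0, 0, 0], 1],
  [[0, 0, 0], [0, 0, 0], 1],
  [[0, 0, 0], [0, 0, 0], 1],
  [[0, 0, 0], [0, 0, 0], 1],
  [[0, 0, 0], [0, 0, 0], 1],
])

```text
clock: 26.75
eef_pos: [515.1, -155.6, 239.6]
ee_rot: [[0.98, -0.199, 0.0], [-0.199, -0.98, -0.0], [0.0, 0.0, -1.0]]
force: [-0.2, -0.5, -0.1]
finger_gap: 85.1
```

```bash
python3 -c "
from ov import *
o=bot.get_obs();p=o['eef_pos'];print(p,o['force'],o['clock'])
ov('b7.png',580,158,80,-11.5,x0=208,y0=200,w=50,k=10)
s=cv2.imread('pics/raw_b7.png');t=bot.grab_frame('top')[:,:,::-1];cv2.imwrite('pics/t7.png',t)
f=lambda im,x,y,w:cv2.resize(im[y:y+w,x:x+w],(390,390),interpolation=cv2.INTER_CUBIC)
cv2.imwrite('pics/c7.png',np.hstack([f(s,208,200,50),f(t,185,161,50)]))
for n in ('beaker','bottle','jar'): print(n,[d['position'] for d in bot.pinpoint(n,'top')[:1]])"
```

```text
[ 515.101 -155.556  239.607] [-0.219 -0.503 -0.134] 26.75
beaker [[136.0, 258.2]]
bottle [[214.4, 136.6]]
jar [[193.3, 371.4]]
```

View pics/c7.png

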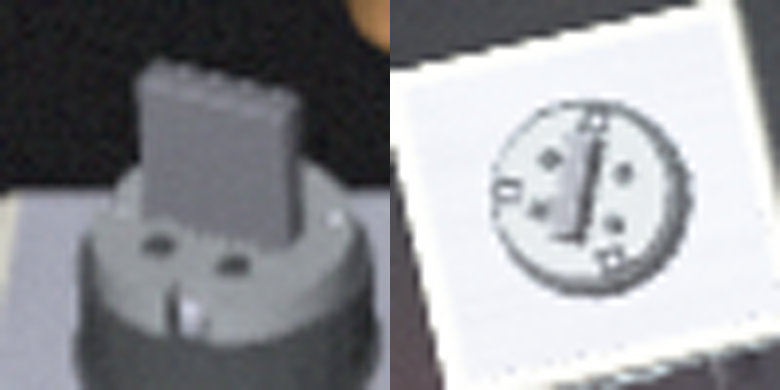

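View pics/b7.png

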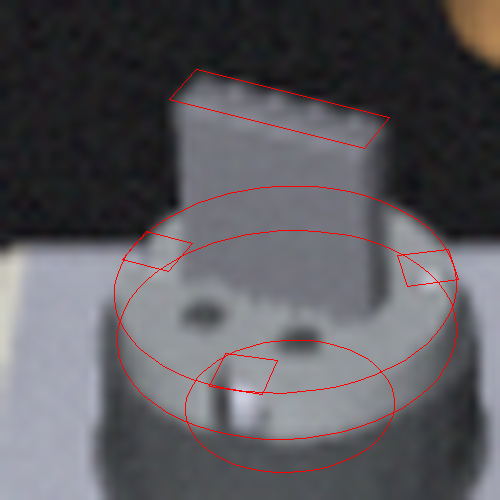

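View pics/t7.png

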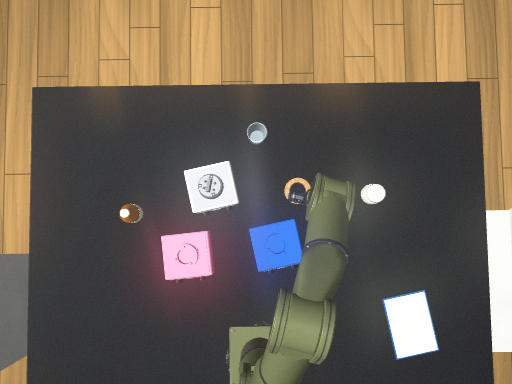

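```bash
python3 -c "
from plant import bot
print(bot.job_done(),bot.get_obs()['clock'])"
```

```text
the job is handed in; nothing more can be done
the job is handed in; nothing more can be done
```

The block is in the white heater's seat, turned so the pins are in its notches. It is released, and the job is handed in at about 27 s of the 58 s allowed.

**What I did:** I pinched the handle, lifted the block out of the cork ring and lowered it into the bore turned about 5° off the pins I had measured. I rested it on the pins with about 7 N and turned it 4° counter-clockwise until the load fell away. After a further 1.5° turn I lowered it to the seat. The highest press I read on the heater was about 9.5 N. Forces were read only at the end of each move, so short peaks in between were not seen.

**What the last checks showed:**
- **Fit:** In both cameras all three pins show inside the notches. The side view matches a model of the block at home height to within about half a pixel, or about 1 mm, with no visible gap at the ring.
- **Contact height:** The contact height, about 120.5–121 mm at the tool tip, agrees with the expected 120.6 mm.
- **Bystanders:** The beaker, bottle and jar were found where they started, within about 3 pixels. The arm stands clear, touching nothing.

**What disagreed:** At the same load, the block sat about 7 mm lower in the notches than when riding on the pins, not the full 9 mm. I think this is because the pins' domed tops had already partly entered the notches at that first contact, but I did not confirm it by other means. Otherwise, flushness rests on the side view and the contact height.

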